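# Put the stacking tub set together on its stand

## Task

Put the set of topping tubs away as one tower in the round wooden stand: the blue tub seated in the stand's recess, the green tub on the blue one, the yellow tub on the green one, and the red lid on top, each fully seated in the mouth of the one below and upright. Leave the stamp, the label roll and the mug where they are.

Things in the scene. Friction and masses are not known exactly. Their poses are not given: they have to be found in the camera images.
- blue_tub: blue plastic open stacking tub, the deepest of the three, round, 60 mm across outside, 64 mm high in all, 2.5 mm wall, empty. Below is a foot 50 mm across and 8 mm high, chamfered to 44 mm at the bottom, so that it drops into the 55 mm wide mouth of a tub or of the stand. Origin: centre of the foot's underside, z up along its axis. Fully seated in the stand, its origin is 8 mm above the stand's.
- green_tub: green plastic open stacking tub, the middle one of the three, round, 60 mm across outside, 52 mm high in all, 2.5 mm wall, empty. Below is a foot 50 mm across and 8 mm high, chamfered to 44 mm at the bottom, so that it drops into the 55 mm wide mouth of a tub or of the stand. Origin: centre of the foot's underside, z up along its axis. Fully seated on the blue tub, its origin is 56 mm above the blue tub's.
- yellow_tub: yellow plastic open stacking tub, the shallowest of the three, round, 60 mm across outside, 40 mm high in all, 2.5 mm wall, empty. Below is a foot 50 mm across and 8 mm high, chamfered to 44 mm at the bottom, so that it drops into the 55 mm wide mouth of a tub or of the stand. Origin: centre of the foot's underside, z up along its axis. Fully seated on the green tub, its origin is 44 mm above the green tub's.
- red_lid: red round lid, flange 60 mm across, its top face 14 mm above the origin; in the middle stands an upright steel knob, 22 mm across, from 14 to 42.5 mm above the origin, to grip it by. Below is a foot 50 mm across and 8 mm high, chamfered to 44 mm at the bottom, so that it drops into the 55 mm wide mouth of a tub or of the stand. Origin: centre of the foot's underside, z up along its axis. Fully seated on the yellow tub, its origin is 32 mm above the yellow tub's.
- stand: round wooden stand, fixed to the table, 96 mm across, 14 mm high, with a round recess 55 mm across and 6 mm deep with a dark rubber floor in its middle. Origin: centre of its underside (table top), z up.
- date_stamp: black date stamp with a brown wooden knob, 24x42 mm, 64 mm high; origin under its centre. Bystander, stands loose on the table and is to be left alone.
- label_roll: roll of pale paper labels lying flat, 78x81 mm, 26 mm high; origin at its underside. Bystander, stands loose on the table and is to be left alone.
- orange_mug: orange mug with a handle, 81x113 mm, 101 mm high; origin at its underside. Bystander, stands loose on the table and is to be left alone.

How it is judged (in metres and radians):
At the end, for the whole second after the job is handed in: The blue tub sits in the stand's recess (within 8 mm of its centre), the green tub on the blue, the yellow on the green and the lid on the yellow (each within 6 mm of the centre of the one below), each seated to within 3 mm in height, upright within 0.06 rad, and at rest (horizontal distance between blue_tub and stand below 0.008 m and z of blue_tub in the frame of stand between 0.005 and 0.011 m and angle between each of blue_tub, green_tub, yellow_tub, red_lid's own z axis and vertical below 0.06 rad and linear speed of each of blue_tub, green_tub, yellow_tub, red_lid below 0.02 m/s and angular speed of each of blue_tub, green_tub, yellow_tub, red_lid below 0.2 rad/s and horizontal distance between green_tub and blue_tub below 0.006 m and z of green_tub in the frame of blue_tub between 0.053 and 0.059 m and horizontal distance between yellow_tub and green_tub below 0.006 m and z of yellow_tub in the frame of green_tub between 0.041 and 0.047 m and horizontal distance between red_lid and yellow_tub below 0.006 m and z of red_lid in the frame of yellow_tub between 0.029 and 0.035 m); the robot touches nothing.
It fails at once if the stamp is moved more than 30 mm or tipped over (distance of date_stamp from where it was at the start of the episode above 0.03 m or angle between date_stamp's own z axis and vertical above 0.4 rad).
It fails at once if the label roll is moved more than 30 mm or tipped over (distance of label_roll from where it was at the start of the episode above 0.03 m or angle between label_roll's own z axis and vertical above 0.4 rad).
It fails at once if the mug is moved more than 30 mm or tipped over (distance of orange_mug from where it was at the start of the episode above 0.03 m or angle between orange_mug's own z axis and vertical above 0.4 rad).
It also fails if it takes over 128 s, if anything falls off the work surface, if the arm or the gripper's body presses on something with over 40 N, if the wrist force passes 120 N, or if a joint passes its speed limit or range.

## Robot

A 6-joint arm with a two-finger parallel gripper is mounted at the origin on the work surface; the furniture and walls round the work are solid. World frame = base frame: x ahead of the robot, y to its left, z up, the work surface at z = 0. Lengths are in m, angles in degrees, forces in N, time in s.
With the tool pointing down it reaches from about 0.375 to 0.9 m from the base axis. Payload 3.1 kg.
Tool frame: the origin (TCP) lies between the finger pads; the fingertips stand 11 mm ahead of it and the grasp point (between the pads) lies 8 mm behind it; z points along the fingers, y is the line along which they close (so a half turn about z gives the same grasp; the last joint's range is limited). The gripper opens to 87 mm and grips with 3 to 60 N. Pads are 19 mm wide; open, the fingers measure 117 mm over their backs; the gripper's body (75 mm by 190 mm) begins 51 mm behind the grasp point.
Start: joints at [-82.936, 30.224, 82.088, -0, 67.689, -10.227], TCP at [0.186, -0.597, 0.205] pointing down, gripper open.
Joint ranges: [-176.69, 176.69], [-43.24, 126.21], [12.49, 139.97], [-82, 262], [0, 151.66], [-163.58, 163.58]. Speed limits (degrees/s): [159.86, 159.86, 180, 180, 180, 180].

## Interface

Orientations are given as a 3x3 rotation matrix whose columns are the frame's x, y, z axes.
In Python, from rig import bot, viewer, workorder, nets gives the robot as it stands. The module is installed in compiled form; this text tells all that it offers.
- The arm moves only by the tool move_arm, never from a script. Its argument "increments" is a list of rows, each a list of 7 numbers: the shift along the tool's x, y, z normalised to -1 to 1, where 1 is 0.3 m, then the turn, a rotation vector about the tool's x, y, z normalised to -1 to 1, where 1 is pi rad, then the opening, from 0 (shut) to 1 (fully open). In form: [[tx, ty, tz, wx, wy, wz, grip], ...]. A call has 1 to 10 rows; each row is the pose to reach, as a shift and turn from the pose commanded when the call began, along the tool's axes at that moment, turning the shorter way round; what a row does not reach only later rows make up. A row lasts 1/12 s, in which the tool goes at most 41.7 mm and 7.16 degrees, less where a joint would pass 70% of its speed; a pose out of reach is approached as far as the arm can. A call with a number of a shift or a turn outside -1 to 1 is refused whole. A call with a gripper value outside its range is refused whole. The fingers move at their own pace and stop on an object; the grip force is fixed at half the most. Time passes only in rows, so rows that repeat a pose let the fingers close. It gives the time, the measured TCP pose, the force, the opening and the grip force at its end, in the units of the state.
- bot.read_state(): the state, without advancing time (a new reading comes with each control period).
- viewer.capture(name): name is "scene" or "top" or "wrist"; returns a dict with "image" (384x512x3 uint8, blue, green, red), "K" (3x3 intrinsics, pixels), "eye" and "orientation" of the camera in the world. Camera axes: x right, y up, looking along -z (the intrinsics and any distortion apply to the point x, -y, -z); pixel columns grow to the right and rows downward; lengths in m; the calibration is good to about 2 mm. A picture is of the moment at which its call begins. There is no depth.
- workorder.hand_in(): hands the job in; it is judged then, once.
Trained networks look in the newest picture that a camera, given by its name, has taken for a name from the list of things; names that differ only in an ending like _2 or _b are one class to them, and where a whole thing is asked for, a point or a joint stands for the part that bears it (a point fixed in the world has none). Each returns a list of dicts, best first, with "conf" (0 to 1); they miss things now and then, are a little off and sometimes report something else, mostly with a low value. They report only what shows in the picture. A call takes as long as a camera call.
- nets.find_in(camera, thing): "location" ([column, row] in pixels, amid what is visible of it).
The state is a dict: "time_s": time; "joint_positions": joint angles; "qvel": joint speeds; "tau": joint torques, N m; "position": TCP position; "tcp_rot": TCP orientation; "force": force on the tool from outside, world axes, zero at the start; "moment": the same for the moment, N m; "opening": opening from 0.0 (shut) to 1.0 (fully open); "grasp_force": force on a finger pad.
Only numpy, scipy, OpenCV 4.12 (cv2) and the standard library are available. Lean on these libraries where they do the work, as an engineer would, in place of code of your own. Each camera call takes 0.05 s, during which the arm holds its last target. There are 200 camera calls.

## Working session

There is one attempt and no reset: what is moved stays moved. The work goes in short steps, Python scripts to look and compute and a tool call to move; the robot and the scene stay as the last step left them, time stands still between calls to the robot, and variables do not carry over. Pictures are saved under pics/ and viewed, at most 14 in all, crops included, and the job is handed in when it is done.

Besides the shell and the picture viewer there is one more tool, called after "Request:" as name(argument=value, ...), one argument or row to a line, values as JSON. move_arm: Moves the arm, as the interface text tells. Its arguments: {"type":"object","properties":{"increments":{"type":"array"}},"required":["increments"]}

```bash
mkdir -p pics; cat > h.py <<'E'
import numpy as np, cv2
from rig import bot, viewer, workorder, nets
def snap(cam,name=None):
    c=viewer.capture(cam)
    if name: cv2.imwrite('pics/'+name+'.png',c['image'])
    return c
def ray(c,px,z):
    K=np.array(c['K']);d=np.linalg.solve(K,[px[0],px[1],1.]);d=np.array([d[0],-d[1],-d[2]])
    d=np.array(c['orientation'])@d;e=np.array(c['eye']);return (e+d*(z-e[2])/d[2])
def proj(c,p):
    q=np.array(c['orientation']).T@(np.array(p)-np.array(c['eye']));q=np.array(c['K'])@np.array([q[0],-q[1],-q[2]]);return q[:2]/q[2]
E
python3 - <<'E'
from h import *
np.set_printoptions(precision=4,suppress=True)
for cam in ['scene','top']:
    c=snap(cam,cam+'0');print(cam,c['K'],c['eye'],c['orientation'],[k for k in c])
    for t in ['blue_tub','green_tub','yellow_tub','red_lid','stand','date_stamp','label_roll','orange_mug']:
        for r in nets.find_in(cam,t)[:2]: print(t,r['conf'],r['location'],ray(c,r['location'],0.03))
s=bot.read_state();print(s)
E
```

```text
scene [[476.3003   0.     256.6987]
 [  0.     476.3003 192.0547]
 [  0.       0.       1.    ]] [-0.1617  1.036   0.7293] [[-0.8351  0.2549 -0.4875]
 [-0.5498 -0.4158  0.7245]
 [-0.018   0.873   0.4873]] ['image', 'K', 'eye', 'orientation']
blue_tub 0.57 [266.0, 195.0] [ 0.5044 -0.0031  0.03  ]
blue_tub 0.53 [174.1, 260.1] [0.5227 0.3817 0.03  ]
green_tub 0.62 [258.5, 160.9] [ 0.6526 -0.189   0.03  ]
yellow_tub 0.91 [192.5, 213.6] [0.6232 0.1938 0.03  ]
red_lid 0.45 [337.7, 172.7] [ 0.3854 -0.2474  0.03  ]
stand 0.86 [227.3, 270.1] [0.391  0.3443 0.03  ]
label_roll 0.88 [214.1, 183.9] [0.68   0.0223 0.03  ]
orange_mug 0.67 [303.3, 137.5] [ 0.6202 -0.4483  0.03  ]
orange_mug 0.28 [173.4, 261.4] [0.5207 0.3865 0.03  ]
top [[392.2585   0.     260.3658]
 [  0.     392.2585 201.86  ]
 [  0.       0.       1.    ]] [ 0.4204 -0.0185  1.4189] [[ 0.0133  0.9957 -0.0918]
 [-0.9999  0.0135  0.0015]
 [ 0.0027  0.0918  0.9958]] ['image', 'K', 'eye', 'orientation']
blue_tub 0.65 [255.5, 210.4] [ 0.5179 -0.0037  0.03  ]
green_tub 0.74 [311.0, 174.0] [ 0.6512 -0.2005  0.03  ]
yellow_tub 0.7 [204.8,
[... 162 characters left out ...]
2] [0.5386 0.3564 0.03  ]
label_roll 0.8 [261.0, 164.6] [ 0.6828 -0.0211  0.03  ]
orange_mug 0.68 [365.8, 191.8] [ 0.5897 -0.3961  0.03  ]
{'time_s': 0.9, 'joint_positions': array([-82.9344,  30.2197,  82.0878,   0.0003,  67.69  , -10.2272]), 'qvel': array([ 0.0038,  0.0576, -0.0948, -0.0573,  0.0948,  0.029 ]), 'tau': array([ -0.0005, -43.9998, -17.6989,   0.0633,   0.0503,  -0.    ]), 'position': array([ 0.1858, -0.5967,  0.2052]), 'tcp_rot': array([[ 0.9548,  0.2973,  0.    ],
       [ 0.2973, -0.9548, -0.    ],
       [-0.    ,  0.    , -1.    ]]), 'force': array([-0.4982, -0.1065,  0.2936]), 'moment': array([-0.0254, -0.0228,  0.0091]), 'grasp_force': 0.0, 'opening': 0.9975553868449654}
```

```bash
python3 -c "
import cv2
a=cv2.imread('pics/top0.png');cv2.imwrite('pics/t2.png',cv2.resize(a[120:290,120:400],None,fx=2.8,fy=2.8,interpolation=cv2.INTER_CUBIC))
a=cv2.imread('pics/scene0.png');cv2.imwrite('pics/s2.png',cv2.resize(a[90:330,110:390],None,fx=2.5,fy=2.5,interpolation=cv2.INTER_CUBIC))"
```

```text
(no output)
```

View pics/t2.png

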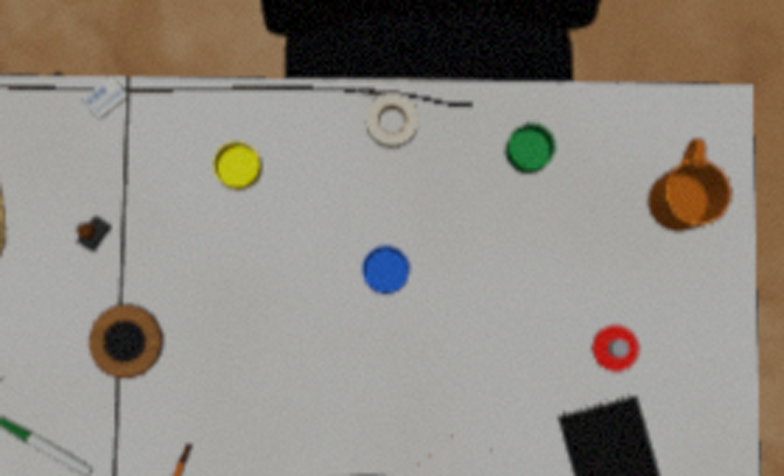

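View pics/s2.png

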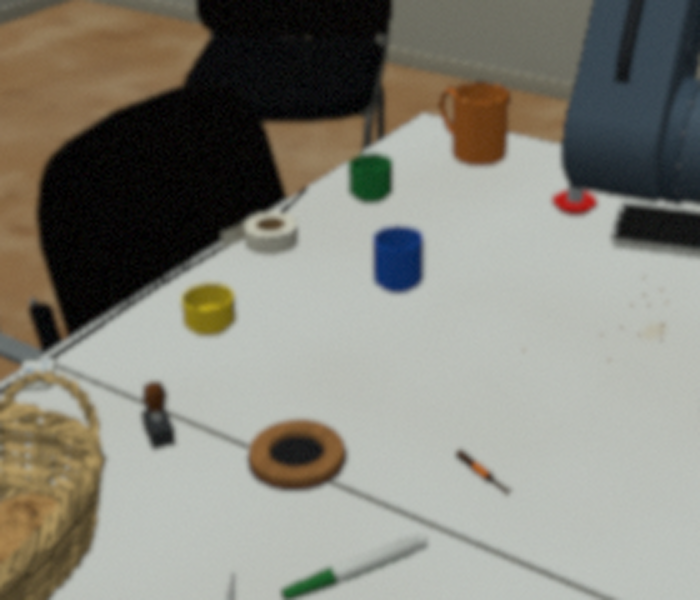

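Top view (2.8x crop): blue about (386,270), yellow (238,165), green (530,148), lid (616,348) and stand (125,341), all upright. The mug, label roll and stamp are well clear. I'll start moving and align the tool with the world axes.

Request:
move_arm(
  increments=[
    [0.817,-0.78,-0.067,0,0,0.0961,1],
    [0.817,-0.78,-0.067,0,0,0.0961,1],
    [0.817,-0.78,-0.067,0,0,0.0961,1],
    [0.817,-0.78,-0.067,0,0,0.0961,1],
    [0.817,-0.78,-0.067,0,0,0.0961,1],
    [0.817,-0.78,-0.067,0,0,0.0961,1],
    [0.817,-0.78,-0.067,0,0,0.0961,1],
    [0.817,-0.78,-0.067,0,0,0.0961,1],
    [0.817,-0.78,-0.067,0,0,0.0961,1],
    [0.817,-0.78,-0.067,0,0,0.0961,1],
  ],
)

```text
time_s: 1.73
position: [0.3511, -0.2981, 0.2257]
tcp_rot: [[1.0, 0.005, 0.0], [0.005, -1.0, -0.0], [0.0, 0.0, -1.0]]
force: [-0.5, -0.3, -0.4]
opening: 0.996
grasp_force: 0.0
```

Request:
move_arm(
  increments=[
    [0.547,-0.977,-0.08,0,0,0.0015,1],
    [0.547,-0.977,-0.08,0,0,0.0015,1],
    [0.547,-0.977,-0.08,0,0,0.0015,1],
    [0.547,-0.977,-0.08,0,0,0.0015,1],
    [0.547,-0.977,-0.08,0,0,0.0015,1],
    [0.547,-0.977,-0.08,0,0,0.0015,1],
    [0.547,-0.977,-0.08,0,0,0.0015,1],
    [0.547,-0.977,-0.08,0,0,0.0015,1],
    [0.547,-0.977,-0.08,0,0,0.0015,1],
    [0.547,-0.977,-0.08,0,0,0.0015,1],
  ],
)

```text
time_s: 2.57
position: [0.5161, -0.0071, 0.2493]
tcp_rot: [[1.0, -0.002, 0.001], [-0.002, -1.0, -0.001], [0.001, 0.001, -1.0]]
force: [-0.5, 0.0, -0.2]
opening: 0.998
grasp_force: 0.0
```

```bash
cat >> h.py <<'E'
HUE={'blue_tub':(105,130),'green_tub':(45,90),'yellow_tub':(22,36),'red_lid':(0,8)}
def mask(img,t):
    h=cv2.cvtColor(cv2.GaussianBlur(img,(3,3),0),cv2.COLOR_BGR2HSV);lo,hi=HUE[t]
    m=cv2.inRange(h,(lo,110,40),(hi,255,255))
    n,l,s,_=cv2.connectedComponentsWithStats(m);i=1+np.argmax(s[1:,4]);return (l==i).astype(np.uint8)
def blob(c,t,z):
    "hull of colour: rim circle fitted by render comparison over x,y"
    from scipy.optimize import minimize
    H={'blue_tub':[(8,30),(64,30)],'green_tub':[(8,30),(52,30)],'yellow_tub':[(8,30),(40,30)],'red_lid':[(8,30),(14,30)]}[t]
    m=mask(c['image'],t);a=np.linspace(0,2*np.pi,60)
    def sil(p):
        pts=np.array([proj(c,[p[0]+r*.001*np.cos(b),p[1]+r*.001*np.sin(b),z+h*.001]) for h,r in H for b in a],np.float32)
        k=np.zeros_like(m);cv2.fillConvexPoly(k,np.round(cv2.convexHull(pts)*16).astype(np.int32),1,shift=4);return k
    cs=cv2.findContours(m,cv2.RETR_EXTERNAL,cv2.CHAIN_APPROX_NONE)[0];cc=max(cs,key=cv2.contourArea)
    full=np.zeros_like(m);cv2.fillPoly(full,[cv2.convexHull(cc)],1)
    f=lambda p:float(np.sum(sil(p)!=full))
    M=cv2.moments(full);p0=ray(c,[M['m10']/M['m00'],M['m01']/M['m00']],z+.04)[:2]
    r=minimize(f,p0,method='Nelder-Mead',options=dict(initial_simplex=[p0,p0+[.01,0],p0+[0,.01]],xatol=1e-4))
    return r.x,r.fun/full.sum(),cc.reshape(-1,2).min(0),cc.reshape(-1,2).max(0)
E
python3 - <<'E'
from h import *
np.set_printoptions(precision=4,suppress=True)
c=snap('wrist','w1');print(c['eye'],c['orientation'],c['K'][0][0])
print(blob(c,'blue_tub',0))
c=snap('top')
for t in HUE: print(t,blob(c,t,0)[:2])
c=snap('scene')
for t in HUE: print(t,blob(c,t,0)[:2])
print(bot.read_state()['position'])
E
```

```text
[ 0.5935 -0.0067  0.429 ] [[-0.0003  0.9588  0.2841]
 [-1.     -0.0003  0.    ]
 [ 0.0001 -0.2841  0.9588]] 331.8022777633387
(array([ 0.496 , -0.0097]), np.float64(0.0740582191780822), array([239, 150], dtype=int32), array([289, 206], dtype=int32))
blue_tub (array([ 0.4994, -0.0107]), np.float64(0.8482758620689655))
green_tub (array([ 0.6542, -0.1871]), np.float64(0.39901477832512317))
yellow_tub (array([0.6275, 0.1796]), np.float64(0.20444444444444446))
red_lid (array([ 0.4029, -0.306 ]), np.float64(0.16589861751152074))
blue_tub (array([ 0.5009, -0.0125]), np.float64(0.3148614609571788))
green_tub (array([ 0.6654, -0.1897]), np.float64(0.5492957746478874))
yellow_tub (array([0.6357, 0.1791]), np.float64(0.2962962962962963))
red_lid (array([0.2622, 0.61  ]), np.float64(0.19935691318327975))
[ 0.514  -0.0093  0.2489]
```

View pics/w1.png

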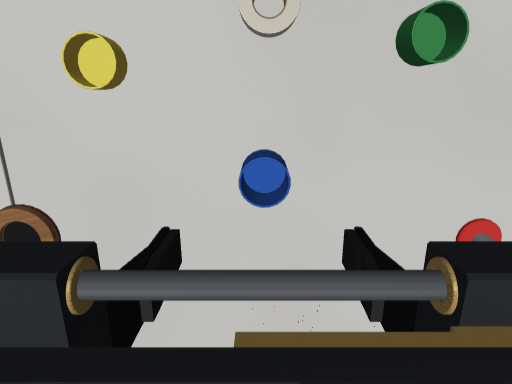

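The wrist view shows blue centred at about (265,178), with yellow at (95,62) and green at (432,34). The lid and stand are only partly visible. I'll refine the masks and overlay the fits.

```bash
sed -i "s/(lo,110,40)/(lo,90,15)/; s/(22,36)/(20,38)/" h.py
python3 - <<'E'
from h import *
np.set_printoptions(precision=4,suppress=True)
c=snap('wrist');o=c['image'].copy()
H={'blue_tub':64,'green_tub':52,'yellow_tub':40}
for t in H:
    x,f,a,b=blob(c,t,0);print(t,x,f)
    for h in (8,H[t]):
        q=np.array([proj(c,[x[0]+.03*np.cos(g),x[1]+.03*np.sin(g),h*.001]) for g in np.linspace(0,6.28,80)])
        cv2.polylines(o,[np.round(q).astype(np.int32)],True,(255,0,255),1)
cv2.imwrite('pics/w2.png',cv2.resize(o[:240],None,fx=1.5,fy=1.5))
print(bot.read_state()['position'])
E
```

```text
blue_tub [ 0.4959 -0.0101] 0.055322715842414084
green_tub [ 0.6558 -0.1925] 0.05865843390401347
yellow_tub [ 0.2489 -0.3267] 0.9558933933933934
[ 0.5139 -0.0093  0.2489]
```

View pics/w2.png

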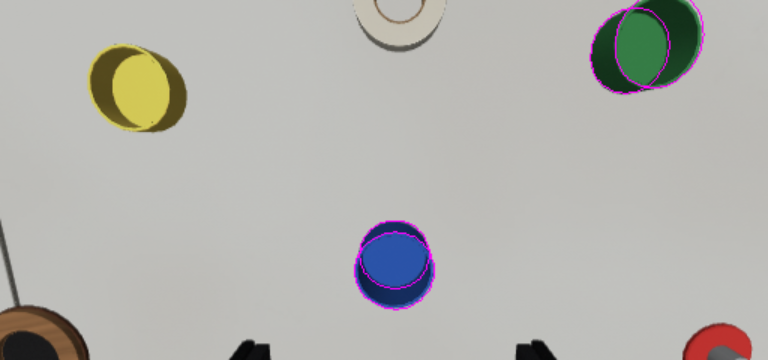

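Request:
move_arm(
  increments=[
    [-0.06,0.003,0.1,0,0,0,1],
    [-0.06,0.003,0.22,0,0,0,1],
    [-0.06,0.003,0.35,0,0,0,1],
    [-0.06,0.003,0.46,0,0,0,1],
    [-0.06,0.003,0.56,0,0,0,1],
    [-0.06,0.003,0.64,0,0,0,1],
    [-0.06,0.003,0.69,0,0,0,1],
    [-0.06,0.003,0.713,0,0,0,1],
    [-0.06,0.003,0.713,0,0,0,1],
    [-0.06,0.003,0.713,0,0,0,1],
  ],
)

```text
time_s: 3.6
position: [0.4966, -0.0093, 0.0356]
tcp_rot: [[1.0, -0.007, 0.0], [-0.007, -1.0, -0.0], [0.0, 0.0, -1.0]]
force: [-0.0, 0.3, 0.2]
opening: 0.999
grasp_force: 0.0
```

Request:
move_arm(
  increments=[
    [0,0,0,0,0,0,0],
    [0,0,0,0,0,0,0],
    [0,0,0,0,0,0,0],
    [0,0,0,0,0,0,0],
    [0,0,0,0,0,0,0],
    [0,0,0,0,0,0,0],
    [0,0,0,0,0,0,0],
    [0,0,0,0,0,0,0],
  ],
)

```text
time_s: 4.27
position: [0.4968, -0.0083, 0.0358]
tcp_rot: [[1.0, -0.005, 0.001], [-0.005, -1.0, -0.0], [0.001, 0.0, -1.0]]
force: [-0.9, -0.3, 5.9]
opening: 0.682
grasp_force: 30.0
```

Request:
move_arm(
  increments=[
    [0,0,-0.05,0,0,0,0],
    [0,0,-0.15,0,0,0,0],
    [0,0,-0.27,0,0,0,0],
    [0,-0.03,-0.38,0,0,0,0],
    [0,-0.1,-0.46,0,0,0,0],
    [0,-0.2,-0.5,0,0,0,0],
    [0,-0.3,-0.5,0,0,0,0],
    [0,-0.38,-0.5,0,0,0,0],
    [0,-0.43,-0.5,0,0,0,0],
    [0,-0.44,-0.5,0,0,0,0],
  ],
)

```text
time_s: 5.1
position: [0.4961, 0.1263, 0.185]
tcp_rot: [[1.0, -0.002, -0.001], [-0.002, -1.0, 0.001], [-0.001, -0.001, -1.0]]
force: [-0.3, -1.0, -0.8]
opening: 0.686
grasp_force: 30.0
```

```bash
python3 - <<'E'
from h import *
np.set_printoptions(precision=4,suppress=True)
c=snap('wrist','w3')
for r in nets.find_in('wrist','stand'): print(r,ray(c,r['location'],.011))
c=snap('top')
im=c['image'];g=cv2.cvtColor(im,cv2.COLOR_BGR2HSV)
m=cv2.inRange(g,(5,60,60),(20,255,230));n,l,s,ce=cv2.connectedComponentsWithStats(m)
for i in range(1,n):
    if s[i,4]>200: print('top',s[i],ce[i],ray(c,ce[i],.012))
c=snap('scene')
g=cv2.cvtColor(c['image'],cv2.COLOR_BGR2HSV)
m=cv2.inRange(g,(5,60,40),(20,255,230));n,l,s,ce=cv2.connectedComponentsWithStats(m)
for i in range(1,n):
    if s[i,4]>200 and 150<ce[i][0]<260 and 230<ce[i][1]<310: print('sc',s[i],ce[i],ray(c,ce[i],.012))
print(bot.read_state()['position'])
E
```

```text
{'location': [91.4, 229.2], 'conf': 0.64} [0.4229 0.323  0.011 ]
top [    2     0   510   384 79894] [343.6339 140.0744] [ 0.7812 -0.3221  0.012 ]
top [  37  168   85   61 3717] [ 82.7503 197.9524] [0.5556 0.6191 0.012 ]
top [351 169  31  34 643] [366.2753 188.1213] [ 0.6053 -0.4029  0.012 ]
sc [210 258  38  27 690] [228.2942 271.4986] [0.4001 0.3295 0.012 ]
[0.4968 0.1231 0.185 ]
```

View pics/w3.png

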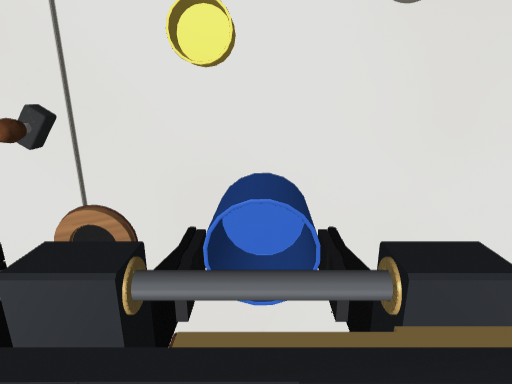

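The wrist view shows blue held straight, and the stand partly hidden at about (95,235). I'll fit the stand silhouette in the top and scene views.

```bash
cat > st.py <<'E'
from h import *
from scipy.optimize import minimize
np.set_printoptions(precision=4,suppress=True)
a=np.linspace(0,2*np.pi,90)
for cam in ('top','scene','wrist'):
    c=snap(cam);im=cv2.resize(c['image'],None,fx=4,fy=4,interpolation=cv2.INTER_CUBIC)
    h=cv2.cvtColor(im,cv2.COLOR_BGR2HSV).astype(int)
    def poly(p,z,r): return np.array([proj(c,[p[0]+r*np.cos(b),p[1]+r*np.sin(b),z]) for b in a])
    # maximise contrast in saturation across outer silhouette and recess edge
    S=cv2.GaussianBlur(h[...,1].astype(np.float32),(5,5),0)
    V=cv2.GaussianBlur(h[...,2].astype(np.float32),(5,5),0)
    def smp(I,q): return cv2.remap(I,((q[:,0]+.5)*4-.5).astype(np.float32)[None],((q[:,1]+.5)*4-.5).astype(np.float32)[None],1)[0]
    def f(p):
        def hull(d): return cv2.convexHull(np.vstack([poly(p,.014,.048+d),poly(p,0.0,.048+d)]).astype(np.float32))[:,0]
        s=smp(S,hull(-.004)).mean()-smp(S,hull(.004)).mean()
        v=smp(V,poly(p,.014,.0315)).mean()-smp(V,poly(p,.014,.0235)).mean()
        return -(s+v)
    g=min(((f((x,y)),x,y) for x in np.arange(.38,.44,.005) for y in np.arange(.28,.36,.005)))
    r=minimize(f,g[1:],method='Nelder-Mead',options=dict(initial_simplex=[g[1:],(g[1]+.004,g[2]),(g[1],g[2]+.004)],xatol=1e-4))
    print(cam,r.x,r.fun)
E
python3 st.py
```

```text
top [0.4036 0.3178] -108.34675598144531
scene [0.4074 0.3201] -113.26071166992188
wrist [0.4025 0.3217] -109.08969116210938
```

Request:
move_arm(
  increments=[
    [-0.06,-0.04,-0.01,0,0,0,0],
    [-0.15,-0.11,-0.02,0,0,0,0],
    [-0.25,-0.19,-0.03,0,0,0,0],
    [-0.35,-0.27,-0.04,0,0,0,0],
    [-0.44,-0.34,-0.05,0,0,0,0],
    [-0.51,-0.39,-0.05,0,0,0,0],
    [-0.55,-0.42,-0.05,0,0,0,0],
    [-0.557,-0.423,-0.05,0,0,0,0],
    [-0.557,-0.423,-0.05,0,0,0,0],
  ],
)

```text
time_s: 6.2
position: [0.3303, 0.2514, 0.2005]
tcp_rot: [[1.0, -0.004, 0.0], [-0.004, -1.0, -0.0], [0.0, 0.0, -1.0]]
force: [0.3, 0.5, -1.0]
opening: 0.684
grasp_force: 30.0
```

```bash
python3 st.py; python3 - <<'E'
from h import *
c=snap('wrist','w4');print(bot.read_state()['position'])
# held tub: fit xy with unknown: expected foot z = tcp-.035
s=bot.read_state();x,f,a,b=blob(c,'blue_tub',s['position'][2]-.0357);print(x-s['position'][:2],f)
E
```

```text
top [0.4037 0.3214] -169.08261108398438
scene [0.4074 0.3203] -112.02152252197266
wrist [0.4015 0.3209] -261.2299499511719
[0.33199255 0.25100389 0.20040071]
[-0.0003389   0.00037475] 0.3332263928991552
```

View pics/w4.png

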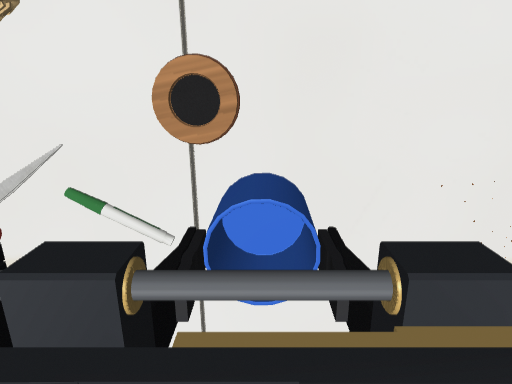

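Request:
move_arm(
  increments=[
    [0.05,-0.05,0,0,0,0,0],
    [0.12,-0.12,0.02,0,0,0,0],
    [0.18,-0.18,0.06,0,0,0,0],
    [0.22,-0.22,0.12,0,0,0,0],
    [0.233,-0.233,0.2,0,0,0,0],
    [0.233,-0.233,0.28,0,0,0,0],
    [0.233,-0.233,0.35,0,0,0,0],
    [0.233,-0.233,0.39,0,0,0,0],
    [0.233,-0.233,0.4,0,0,0,0],
    [0.233,-0.233,0.4,0,0,0,0],
  ],
)

```text
time_s: 7.23
position: [0.4011, 0.3203, 0.0792]
tcp_rot: [[1.0, -0.006, -0.002], [-0.006, -1.0, -0.001], [-0.002, 0.001, -1.0]]
force: [0.8, -0.0, -0.6]
opening: 0.68
grasp_force: 30.0
```

Request:
move_arm(
  increments=[
    [0.002,-0.002,0.02,0,0,0,0],
    [0.002,-0.002,0.04,0,0,0,0],
    [0.002,-0.002,0.06,0,0,0,0],
    [0.002,-0.002,0.075,0,0,0,0],
    [0.002,-0.002,0.09,0,0,0,0],
    [0.002,-0.002,0.1,0,0,0,0],
    [0.002,-0.002,0.108,0,0,0,0],
    [0.002,-0.002,0.114,0,0,0,0],
    [0.002,-0.002,0.118,0,0,0,0],
    [0.002,-0.002,0.12,0,0,0,0],
  ],
)

```text
time_s: 8.07
position: [0.4018, 0.322, 0.0444]
tcp_rot: [[1.0, -0.005, 0.001], [-0.005, -1.0, 0.001], [0.001, -0.001, -1.0]]
force: [-0.3, 0.6, -0.0]
opening: 0.686
grasp_force: 30.0
```

Request:
move_arm(
  increments=[
    [0,0,0.003,0,0,0,0],
    [0,0,0.003,0,0,0,1],
    [0,0,0.003,0,0,0,1],
    [0,0,0.003,0,0,0,1],
    [0,0,0.003,0,0,0,1],
    [0,0,0,0,0,0,1],
  ],
)

```text
time_s: 8.57
position: [0.401, 0.3215, 0.0442]
tcp_rot: [[1.0, -0.005, -0.001], [-0.005, -1.0, -0.0], [-0.001, 0.0, -1.0]]
force: [0.3, 0.1, 0.3]
opening: 0.951
grasp_force: 0.0
```

Request:
move_arm(
  increments=[
    [0,0,-0.04,0,0,0,1],
    [0,0,-0.12,0,0,0,1],
    [0,0,-0.24,0,0,0,1],
    [0,0,-0.37,0,0,0,1],
    [0,0,-0.5,0,0,0,1],
    [0,0,-0.62,0,0,0,1],
    [0,0,-0.68,0,0,0,1],
    [-0.1,0,-0.68,0,0,0,1],
    [-0.15,0.05,-0.68,0,0,0,1],
    [-0.15,0.05,-0.68,0,0,0,1],
  ],
)

```text
time_s: 9.4
position: [0.3517, 0.3047, 0.2483]
tcp_rot: [[1.0, -0.004, -0.004], [-0.004, -1.0, -0.003], [-0.004, 0.003, -1.0]]
force: [-0.8, -1.0, -0.5]
opening: 1.0
grasp_force: 0.0
```

```bash
python3 - <<'E'
from h import *
c=snap('wrist','w5');print(bot.read_state()['position'],blob(c,'blue_tub',.008))
E
```

```text
[0.35407469 0.30589681 0.24842893] (array([0.40182723, 0.32174532]), np.float64(0.049454828660436136), array([217,  91], dtype=int32), array([273, 147], dtype=int32))
```

View pics/w5.png

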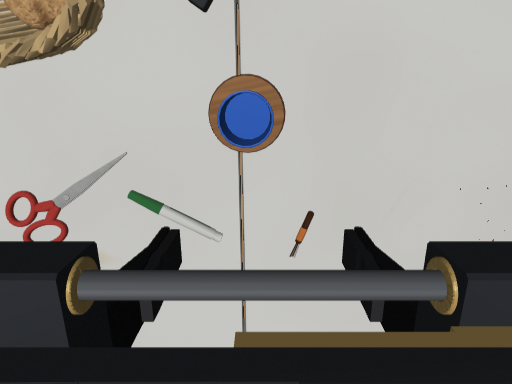

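Blue is seated and centred at (0.402, 0.322). Green is next.

Request:
move_arm(
  increments=[
    [0.41,0.758,0,0,0,0,1],
    [0.41,0.758,0,0,0,0,1],
    [0.41,0.758,0,0,0,0,1],
    [0.41,0.758,0,0,0,0,1],
    [0.41,0.758,0,0,0,0,1],
    [0.41,0.758,0,0,0,0,1],
    [0.41,0.758,0,0,0,0,1],
    [0.41,0.758,0,0,0,0,1],
  ],
)

```text
time_s: 10.12
position: [0.4808, 0.0762, 0.2481]
tcp_rot: [[1.0, -0.01, 0.001], [-0.01, -1.0, -0.0], [0.001, 0.0, -1.0]]
force: [-1.3, -0.0, -0.2]
opening: 1.001
grasp_force: 0.0
```

Request:
move_arm(
  increments=[
    [0.41,0.758,0,0,0,0,1],
    [0.41,0.758,0,0,0,0,1],
    [0.41,0.758,0,0,0,0,1],
    [0.41,0.758,0,0,0,0,1],
    [0.41,0.758,0,0,0,0,1],
    [0.41,0.758,0,0,0,0,1],
    [0.41,0.758,0,0,0,0,1],
    [0.41,0.758,0,0,0,0,1],
    [0.41,0.758,0,0,0,0,1],
  ],
)

```text
time_s: 10.87
position: [0.5994, -0.1471, 0.2475]
tcp_rot: [[1.0, -0.004, -0.002], [-0.004, -1.0, 0.002], [-0.002, -0.002, -1.0]]
force: [0.4, 0.9, -0.2]
opening: 0.999
grasp_force: 0.0
```

```bash
python3 - <<'E'
from h import *
c=snap('wrist','w6');print(bot.read_state()['position'],blob(c,'green_tub',.0))
E
```

```text
[ 0.59906623 -0.14645873  0.24772088] (array([ 0.65383474, -0.1921736 ]), np.float64(0.07551194539249147), array([276,  86], dtype=int32), array([329, 140], dtype=int32))
```

Request:
move_arm(
  increments=[
    [0.07,0.06,0.05,0,0,0,1],
    [0.14,0.12,0.12,0,0,0,1],
    [0.183,0.152,0.22,0,0,0,1],
    [0.183,0.152,0.34,0,0,0,1],
    [0.183,0.152,0.46,0,0,0,1],
    [0.183,0.152,0.57,0,0,0,1],
    [0.183,0.152,0.66,0,0,0,1],
    [0.183,0.152,0.715,0,0,0,1],
    [0.183,0.152,0.732,0,0,0,1],
    [0.183,0.152,0.732,0,0,0,1],
  ],
)

```text
time_s: 11.75
position: [0.6532, -0.192, 0.0274]
tcp_rot: [[1.0, -0.003, -0.004], [-0.003, -1.0, 0.002], [-0.004, -0.002, -1.0]]
force: [0.0, -0.1, -0.2]
opening: 1.0
grasp_force: 0.0
```

Request:
move_arm(
  increments=[
    [0,0,0,0,0,0,1],
    [0,0,0,0,0,0,0],
    [0,0,0,0,0,0,0],
    [0,0,0,0,0,0,0],
    [0,0,0,0,0,0,0],
    [0,0,0,0,0,0,0],
    [0,0,0,0,0,0,0],
    [0,0,0,0,0,0,0],
  ],
)

```text
time_s: 12.42
position: [0.655, -0.195, 0.0295]
tcp_rot: [[1.0, -0.005, 0.001], [-0.005, -1.0, 0.0], [0.001, -0.0, -1.0]]
force: [-0.5, 1.1, 3.9]
opening: 0.674
grasp_force: 30.0
```

Request:
move_arm(
  increments=[
    [0,0,-0.05,0,0,0,0],
    [0,0,-0.15,0,0,0,0],
    [0,0,-0.28,0,0,0,0],
    [-0.02,-0.04,-0.4,0,0,0,0],
    [-0.06,-0.12,-0.5,0,0,0,0],
    [-0.11,-0.22,-0.57,0,0,0,0],
    [-0.17,-0.34,-0.6,0,0,0,0],
    [-0.23,-0.46,-0.6,0,0,0,0],
    [-0.29,-0.58,-0.6,0,0,0,0],
    [-0.35,-0.7,-0.6,0,0,0,0],
  ],
)

```text
time_s: 13.25
position: [0.5495, 0.0168, 0.2088]
tcp_rot: [[1.0, -0.006, 0.0], [-0.006, -1.0, -0.0], [0.0, 0.0, -1.0]]
force: [0.5, 0.1, -1.1]
opening: 0.674
grasp_force: 30.0
```

Request:
move_arm(
  increments=[
    [-0.06,-0.12,0,0,0,0,0],
    [-0.12,-0.24,0,0,0,0,0],
    [-0.18,-0.36,0,0,0,0,0],
    [-0.24,-0.48,0,0,0,0,0],
    [-0.3,-0.6,0,0,0,0,0],
    [-0.36,-0.71,0,0,0,0,0],
    [-0.42,-0.8,0,0,0,0,0],
    [-0.46,-0.86,0,0,0,0,0],
    [-0.48,-0.89,0,0,0,0,0],
    [-0.48,-0.89,0,0,0,0,0],
  ],
)

```text
time_s: 14.08
position: [0.4066, 0.2844, 0.2085]
tcp_rot: [[1.0, -0.002, -0.001], [-0.002, -1.0, -0.0], [-0.001, 0.0, -1.0]]
force: [0.4, -0.1, -1.1]
opening: 0.676
grasp_force: 30.0
```

```bash
python3 - <<'E'
from h import *
c=snap('wrist','w7')
P=[]
for i in range(6): viewer.capture('wrist') if i else 0; P.append(bot.read_state()['position'])
print(np.round(P,4),np.mean(P,0))
print(blob(c,'green_tub',P[0][2]-.0285)[:2])
E
```

```text
[[0.4079 0.2834 0.2086]
 [0.4087 0.2828 0.2087]
 [0.409  0.2824 0.2087]
 [0.4092 0.2822 0.2087]
 [0.4092 0.2821 0.2087]
 [0.4091 0.2821 0.2087]] [0.40886299 0.28250946 0.20867176]
(array([0.40578993, 0.28499016]), np.float64(0.3002945174444948))
```

View pics/w7.png

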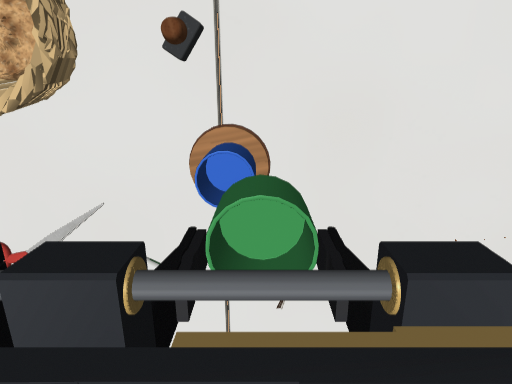

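Request:
move_arm(
  increments=[
    [-0.01,-0.06,0,0,0,0,0],
    [-0.023,-0.11,0,0,0,0,0],
    [-0.023,-0.132,0.03,0,0,0,0],
    [-0.023,-0.132,0.09,0,0,0,0],
    [-0.023,-0.132,0.17,0,0,0,0],
    [-0.023,-0.132,0.24,0,0,0,0],
    [-0.023,-0.132,0.29,0,0,0,0],
    [-0.023,-0.132,0.31,0,0,0,0],
    [-0.023,-0.132,0.31,0,0,0,0],
    [-0.023,-0.132,0.31,0,0,0,0],
  ],
)

```text
time_s: 15.22
position: [0.4019, 0.3225, 0.1156]
tcp_rot: [[1.0, -0.005, -0.0], [-0.005, -1.0, -0.0], [-0.0, 0.0, -1.0]]
force: [0.1, -0.2, -0.5]
opening: 0.673
grasp_force: 30.0
```

```bash
python3 - <<'E'
from h import *
for i in range(5): c=viewer.capture('top')
print(bot.read_state()['position'])
E
```

```text
[0.40209508 0.32317192 0.11672576]
```

Request:
move_arm(
  increments=[
    [0,0.003,0.015,0,0,0,0],
    [0,0.003,0.03,0,0,0,0],
    [0,0.003,0.045,0,0,0,0],
    [0,0.003,0.056,0,0,0,0],
    [0,0.003,0.064,0,0,0,0],
    [0,0.003,0.07,0,0,0,0],
    [0,0.003,0.075,0,0,0,0],
    [0,0.003,0.079,0,0,0,0],
    [0,0.003,0.082,0,0,0,0],
    [0,0.003,0.083,0,0,0,0],
  ],
)

```text
time_s: 16.3
position: [0.4021, 0.3222, 0.0932]
tcp_rot: [[1.0, -0.004, 0.002], [-0.004, -1.0, 0.0], [0.002, -0.0, -1.0]]
force: [-4.5, -1.4, 19.3]
opening: 0.676
grasp_force: 30.0
```

Request:
move_arm(
  increments=[
    [0,0,0,0,0,0,0],
    [0,0,0,0,0,0,0],
    [0,0,0,0,0,0,0],
    [0,0,0,0,0,0,0],
  ],
)

```text
time_s: 16.63
position: [0.4021, 0.3222, 0.0933]
tcp_rot: [[1.0, -0.004, 0.002], [-0.004, -1.0, 0.001], [0.002, -0.001, -1.0]]
force: [-2.4, -1.8, 16.5]
opening: 0.678
grasp_force: 30.0
```

Request:
move_arm(
  increments=[
    [0,0,-0.003,0,0,0,0],
    [0,0,-0.003,0,0,0,1],
    [0,0,-0.003,0,0,0,1],
    [0,0,-0.003,0,0,0,1],
    [0,0,-0.003,0,0,0,1],
    [0,0,-0.003,0,0,0,1],
  ],
)

```text
time_s: 17.13
position: [0.4014, 0.322, 0.0915]
tcp_rot: [[1.0, -0.005, -0.0], [-0.005, -1.0, -0.0], [-0.0, 0.0, -1.0]]
force: [0.0, 0.4, -0.5]
opening: 0.955
grasp_force: 0.0
```

Request:
move_arm(
  increments=[
    [0,0,-0.04,0,0,0,1],
    [0,0,-0.12,0,0,0,1],
    [0,0,-0.24,0,0,0,1],
    [0,0,-0.37,0,0,0,1],
    [0,0,-0.5,0,0,0,1],
    [0,0,-0.6,0,0,0,1],
    [-0.1,0,-0.6,0,0,0,1],
    [-0.15,0.05,-0.6,0,0,0,1],
    [-0.15,0.05,-0.6,0,0,0,1],
    [-0.15,0.05,-0.6,0,0,0,1],
  ],
)

```text
time_s: 17.97
position: [0.3555, 0.3069, 0.2718]
tcp_rot: [[1.0, -0.005, 0.0], [-0.005, -1.0, -0.0], [0.0, 0.0, -1.0]]
force: [1.0, -0.8, 0.2]
opening: 1.0
grasp_force: 0.0
```

```bash
python3 - <<'E'
from h import *
for i in range(4): c=viewer.capture('wrist')
print(bot.read_state()['position'],blob(c,'green_tub',.064))
c=viewer.capture('scene');print(blob(c,'green_tub',.064),proj(c,[.402,.322,.04]));cv2.imwrite('pics/s3.png',cv2.resize(c['image'][200:310,160:300],None,fx=4,fy=4,interpolation=cv2.INTER_CUBIC))
E
```

```text
[0.35721395 0.30753666 0.27149304] (array([0.4009816, 0.3226673]), np.float64(0.05345132743362832), array([218,  98], dtype=int32), array([276, 157], dtype=int32))
(array([0.40352561, 0.31882747]), np.float64(0.215210355987055), array([216, 228], dtype=int32), array([239, 256], dtype=int32)) [228.96752036 260.15919911]
```

View pics/s3.png

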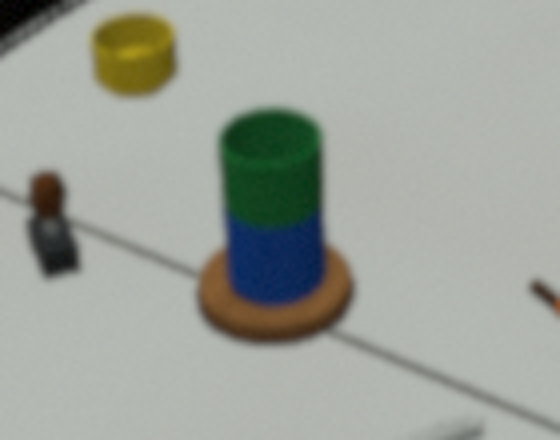

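Green is seated squarely on blue. Yellow next.

Request:
move_arm(
  increments=[
    [0.71,0.525,0.07,0,0,0,1],
    [0.71,0.525,0.07,0,0,0,1],
    [0.71,0.525,0.07,0,0,0,1],
    [0.71,0.525,0.07,0,0,0,1],
    [0.71,0.525,0.07,0,0,0,1],
    [0.71,0.525,0.07,0,0,0,1],
    [0.71,0.525,0.07,0,0,0,1],
    [0.71,0.525,0.07,0,0,0,1],
    [0.71,0.525,0.07,0,0,0,1],
    [0.71,0.525,0.07,0,0,0,1],
  ],
)

```text
time_s: 19.05
position: [0.5674, 0.1494, 0.2502]
tcp_rot: [[1.0, -0.004, -0.002], [-0.004, -1.0, 0.0], [-0.002, -0.0, -1.0]]
force: [-0.4, -0.1, 0.3]
opening: 0.991
grasp_force: 0.0
```

```bash
python3 - <<'E'
from h import *
for i in range(4): c=viewer.capture('wrist')
print(bot.read_state()['position'])
HUE['yellow_tub']=(20,35)
H=lambda lo:cv2.inRange(cv2.cvtColor(c['image'],cv2.COLOR_BGR2HSV),(18,lo,15),(40,255,255)).sum()/255
print([H(l) for l in (90,110,130,160)])
import h
for lo in (90,120,150):
    def mask(img,t,lo=lo):
        m=cv2.inRange(cv2.cvtColor(cv2.GaussianBlur(img,(3,3),0),cv2.COLOR_BGR2HSV),(22,lo,15),(38,255,255))
        n,l,s,ce=cv2.connectedComponentsWithStats(m);i=1+np.argmax(s[1:,4]*(ce[1:,1]<220));return (l==i).astype(np.uint8)
    h.mask=mask;print(lo,blob(c,'yellow_tub',0))
cv2.imwrite('pics/w8.png',c['image'])
E
```

```text
[0.5674878  0.1498664  0.25109949]
[np.float64(9255.0), np.float64(8257.0), np.float64(7911.0), np.float64(244.0)]
90 (array([0.62855972, 0.1829971 ]), np.float64(0.045351473922902494), array([208,  81], dtype=int32), array([259, 134], dtype=int32))
120 (array([0.62746608, 0.18225354]), np.float64(0.08867924528301886), array([208,  82], dtype=int32), array([259, 133], dtype=int32))
150 (array([0.62856106, 0.18095755]), np.float64(0.17276422764227642), array([209,  82], dtype=int32), array([258, 132], dtype=int32))
```

Request:
move_arm(
  increments=[
    [0.08,-0.05,0.05,0,0,0,1],
    [0.16,-0.1,0.12,0,0,0,1],
    [0.202,-0.108,0.23,0,0,0,1],
    [0.202,-0.108,0.36,0,0,0,1],
    [0.202,-0.108,0.49,0,0,0,1],
    [0.202,-0.108,0.61,0,0,0,1],
    [0.202,-0.108,0.7,0,0,0,1],
    [0.202,-0.108,0.755,0,0,0,1],
    [0.202,-0.108,0.775,0,0,0,1],
    [0.202,-0.108,0.775,0,0,0,1],
  ],
)

```text
time_s: 20.08
position: [0.6277, 0.1813, 0.0168]
tcp_rot: [[1.0, -0.004, -0.003], [-0.004, -1.0, -0.0], [-0.003, 0.0, -1.0]]
force: [0.1, 0.3, -0.0]
opening: 0.999
grasp_force: 0.0
```

Request:
move_arm(
  increments=[
    [0,0,0,0,0,0,1],
    [0,0,0,0,0,0,1],
    [0,0,0,0,0,0,0],
    [0,0,0,0,0,0,0],
    [0,0,0,0,0,0,0],
    [0,0,0,0,0,0,0],
    [0,0,0,0,0,0,0],
    [0,0,0,0,0,0,0],
    [0,0,0,0,0,0,0],
  ],
)

```text
time_s: 20.83
position: [0.6294, 0.1808, 0.0185]
tcp_rot: [[1.0, -0.005, 0.0], [-0.005, -1.0, 0.0], [0.0, -0.0, -1.0]]
force: [0.2, -1.2, 1.3]
opening: 0.663
grasp_force: 30.0
```

Request:
move_arm(
  increments=[
    [0,0,-0.05,0,0,0,0],
    [0,0,-0.15,0,0,0,0],
    [0,0,-0.28,0,0,0,0],
    [0,0,-0.41,0,0,0,0],
    [0,0,-0.54,0,0,0,0],
    [-0.04,-0.03,-0.65,0,0,0,0],
    [-0.1,-0.06,-0.73,0,0,0,0],
    [-0.18,-0.11,-0.77,0,0,0,0],
    [-0.27,-0.17,-0.77,0,0,0,0],
    [-0.36,-0.22,-0.77,0,0,0,0],
  ],
)

```text
time_s: 21.67
position: [0.5212, 0.248, 0.2505]
tcp_rot: [[1.0, -0.006, 0.003], [-0.006, -1.0, 0.001], [0.003, -0.001, -1.0]]
force: [-0.0, 0.6, -1.1]
opening: 0.662
grasp_force: 30.0
```

Request:
move_arm(
  increments=[
    [-0.09,-0.06,0,0,0,0,0],
    [-0.18,-0.11,0,0,0,0,0],
    [-0.26,-0.16,0,0,0,0,0],
    [-0.33,-0.2,0,0,0,0,0],
    [-0.38,-0.24,0,0,0,0,0],
    [-0.4,-0.25,0,0,0,0,0],
    [-0.4,-0.25,0,0,0,0,0],
    [-0.4,-0.25,0,0,0,0,0],
    [-0.4,-0.25,0,0,0,0,0],
  ],
)

```text
time_s: 22.42
position: [0.4032, 0.3224, 0.2493]
tcp_rot: [[1.0, -0.006, 0.001], [-0.006, -1.0, -0.0], [0.001, 0.0, -1.0]]
force: [-1.4, 0.3, -1.2]
opening: 0.661
grasp_force: 30.0
```

```bash
python3 - <<'E'
from h import *
for i in range(4): c=viewer.capture('wrist')
print(bot.read_state()['position'])
E
```

```text
[0.40289181 0.32233109 0.24912476]
```

Request:
move_arm(
  increments=[
    [-0.003,0,0.04,0,0,0,0],
    [-0.003,0,0.1,0,0,0,0],
    [-0.003,0,0.18,0,0,0,0],
    [-0.003,0,0.25,0,0,0,0],
    [-0.003,0,0.3,0,0,0,0],
    [-0.003,0,0.32,0,0,0,0],
    [-0.003,0,0.335,0,0,0,0],
    [-0.003,0,0.345,0,0,0,0],
  ],
)

```text
time_s: 23.28
position: [0.4017, 0.3229, 0.1457]
tcp_rot: [[1.0, -0.005, 0.0], [-0.005, -1.0, 0.0], [0.0, -0.0, -1.0]]
force: [0.5, -0.1, -0.7]
opening: 0.666
grasp_force: 30.0
```

Request:
move_arm(
  increments=[
    [0,0,0.012,0,0,0,0],
    [0,0,0.024,0,0,0,0],
    [0,0,0.034,0,0,0,0],
    [0,0,0.042,0,0,0,0],
    [0,0,0.05,0,0,0,0],
    [0,0,0.056,0,0,0,0],
    [0,0,0.061,0,0,0,0],
    [0,0,0.065,0,0,0,0],
    [0,0,0.067,0,0,0,0],
    [0,0,0.067,0,0,0,0],
  ],
)

```text
time_s: 24.12
position: [0.4014, 0.323, 0.1265]
tcp_rot: [[1.0, -0.005, 0.001], [-0.005, -1.0, 0.0], [0.001, -0.0, -1.0]]
force: [-0.0, -0.6, 4.5]
opening: 0.659
grasp_force: 30.0
```

Contact at exactly the expected height. Releasing and backing off.

Request:
move_arm(
  increments=[
    [0,0,0,0,0,0,0],
    [0,0,0,0,0,0,1],
    [0,0,0,0,0,0,1],
    [0,0,0,0,0,0,1],
    [0,0,0,0,0,0,1],
    [0,0,0,0,0,0,1],
  ],
)

```text
time_s: 24.62
position: [0.401, 0.3229, 0.1254]
tcp_rot: [[1.0, -0.005, -0.0], [-0.005, -1.0, -0.0], [-0.0, 0.0, -1.0]]
force: [-0.6, 0.4, 0.4]
opening: 0.946
grasp_force: 0.0
```

Request:
move_arm(
  increments=[
    [0,0,-0.04,0,0,0,1],
    [0,0,-0.12,0,0,0,1],
    [0,0,-0.24,0,0,0,1],
    [0,0,-0.37,0,0,0,1],
    [0,0,-0.48,0,0,0,1],
    [0,0,-0.52,0,0,0,1],
    [-0.1,0,-0.52,0,0,0,1],
    [-0.15,0.05,-0.52,0,0,0,1],
    [-0.15,0.05,-0.52,0,0,0,1],
    [-0.15,0.05,-0.52,0,0,0,1],
  ],
)

```text
time_s: 25.45
position: [0.3553, 0.3078, 0.2818]
tcp_rot: [[1.0, -0.005, 0.0], [-0.005, -1.0, 0.0], [0.0, -0.0, -1.0]]
force: [0.1, -0.2, -0.5]
opening: 1.0
grasp_force: 0.0
```

```bash
python3 - <<'E'
from h import *
for i in range(4): c=viewer.capture('wrist')
import h
def mask(img,t):
    m=cv2.inRange(cv2.cvtColor(cv2.GaussianBlur(img,(3,3),0),cv2.COLOR_BGR2HSV),(22,90,15),(38,255,255))
    n,l,s,ce=cv2.connectedComponentsWithStats(m);i=1+np.argmax(s[1:,4]*(ce[1:,1]<220));return (l==i).astype(np.uint8)
h.mask=mask
print(bot.read_state()['position'],blob(c,'yellow_tub',.108))
E
```

```text
[0.35699833 0.30848107 0.28157094] (array([0.4003304 , 0.32342281]), np.float64(0.036129822412737295), array([215,  98], dtype=int32), array([277, 162], dtype=int32))
```

Yellow is seated and centred at (0.400, 0.323). Moving on to the lid, arcing round the base.

Request:
move_arm(
  increments=[
    [0.41,1.0,0,0,0,0,1],
    [0.41,1.0,0,0,0,0,1],
    [0.41,1.0,0,0,0,0,1],
    [0.41,1.0,0,0,0,0,1],
    [0.41,1.0,0,0,0,0,1],
    [0.41,1.0,0,0,0,0,1],
    [0.41,1.0,0,0,0,0,1],
    [0.41,1.0,0,0,0,0,1],
    [0.41,1.0,0,0,0,0,1],
  ],
)

```text
time_s: 26.4
position: [0.4818, 0.0015, 0.2816]
tcp_rot: [[1.0, -0.011, 0.003], [-0.011, -1.0, -0.003], [0.004, 0.003, -1.0]]
force: [0.5, 0.1, -0.3]
opening: 0.998
grasp_force: 0.0
```

Request:
move_arm(
  increments=[
    [-0.433,0.962,0.1,0,0,0,1],
    [-0.433,0.962,0.1,0,0,0,1],
    [-0.433,0.962,0.1,0,0,0,1],
    [-0.433,0.962,0.1,0,0,0,1],
    [-0.433,0.962,0.1,0,0,0,1],
    [-0.433,0.962,0.1,0,0,0,1],
    [-0.433,0.962,0.1,0,0,0,1],
    [-0.433,0.962,0.1,0,0,0,1],
    [-0.433,0.962,0.1,0,0,0,1],
    [-0.433,0.962,0.1,0,0,0,1],
  ],
)

```text
time_s: 27.23
position: [0.3461, -0.2814, 0.2512]
tcp_rot: [[1.0, -0.008, -0.0], [-0.008, -1.0, 0.001], [-0.0, -0.001, -1.0]]
force: [-0.1, 0.1, -0.7]
opening: 0.999
grasp_force: 0.0
```

```bash
python3 - <<'E'
from h import *
for i in range(4): c=viewer.capture('wrist')
p=blob(c,'red_lid',0);print(bot.read_state()['position'],p)
o=c['image'].copy()
for h,r in ((8,30),(14,30),(42.5,11)):
    q=np.array([proj(c,[p[0][0]+r*.001*np.cos(g),p[0][1]+r*.001*np.sin(g),h*.001]) for g in np.linspace(0,6.28,80)])
    cv2.polylines(o,[np.round(q).astype(np.int32)],True,(255,0,255),1)
cv2.imwrite('pics/w9.png',o)
E
```

```text
[ 0.34683467 -0.27907282  0.25161317] (array([ 0.40130132, -0.30371639]), np.float64(0.035306334371754934), array([258,  87], dtype=int32), array([306, 136], dtype=int32))
```

View pics/w9.png

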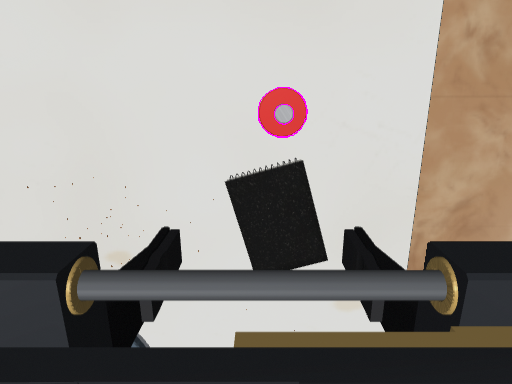

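The fit overlays the lid at (283,112) well. Descending to the knob.

Request:
move_arm(
  increments=[
    [0.07,0.03,0.05,0,0,0,1],
    [0.14,0.06,0.12,0,0,0,1],
    [0.182,0.082,0.23,0,0,0,1],
    [0.182,0.082,0.36,0,0,0,1],
    [0.182,0.082,0.48,0,0,0,1],
    [0.182,0.082,0.59,0,0,0,1],
    [0.182,0.082,0.67,0,0,0,1],
    [0.182,0.082,0.72,0,0,0,1],
    [0.182,0.082,0.735,0,0,0,1],
    [0.182,0.082,0.738,0,0,0,1],
  ],
)

```text
time_s: 28.27
position: [0.401, -0.3038, 0.0294]
tcp_rot: [[1.0, -0.003, -0.001], [-0.003, -1.0, 0.002], [-0.001, -0.002, -1.0]]
force: [0.4, -0.5, 0.5]
opening: 0.999
grasp_force: 0.0
```

```bash
python3 - <<'E'
from h import *
for i in range(5): c=viewer.capture('wrist')
s=bot.read_state();print(s['position'],s['force'])
E
```

```text
[ 0.40162921 -0.30590655  0.03159098] [0.26498634 0.18749024 0.46727085]
```

Request:
move_arm(
  increments=[
    [0,-0.007,0.008,0,0,0,1],
    [0,-0.007,0.008,0,0,0,0],
    [0,-0.007,0.008,0,0,0,0],
    [0,-0.007,0.008,0,0,0,0],
    [0,-0.007,0.008,0,0,0,0],
    [0,-0.007,0.008,0,0,0,0],
    [0,-0.007,0.008,0,0,0,0],
    [0,-0.007,0.008,0,0,0,0],
    [0,-0.007,0.008,0,0,0,0],
    [0,-0.007,0.008,0,0,0,0],
  ],
)

```text
time_s: 29.35
position: [0.4008, -0.3032, 0.0278]
tcp_rot: [[1.0, -0.005, -0.0], [-0.005, -1.0, 0.0], [-0.0, -0.0, -1.0]]
force: [0.5, -0.5, 0.0]
opening: 0.401
grasp_force: 0.0
```

Request:
move_arm(
  increments=[
    [0,0,0,0,0,0,0],
    [0,0,0,0,0,0,0],
    [0,0,0,0,0,0,0],
  ],
)

```text
time_s: 29.6
position: [0.4008, -0.3032, 0.0278]
tcp_rot: [[1.0, -0.005, -0.0], [-0.005, -1.0, 0.0], [-0.0, -0.0, -1.0]]
force: [-0.8, -0.5, -0.2]
opening: 0.172
grasp_force: 0.0
```

The fingers have closed past 22 mm, so something is off. Looking.

```bash
python3 - <<'E'
from h import *
c=viewer.capture('wrist');s=bot.read_state();print(s['position'],s['opening'],s['grasp_force'],s['force'])
p=blob(c,'red_lid',0);print(p)
c2=viewer.capture('top');print(blob(c2,'red_lid',0)[:2])
a=cv2.resize(c['image'],(400,300));b=cv2.resize(c2['image'][200:290,290:410],(400,300))
cv2.imwrite('pics/w10.png',np.hstack([a,b]))
E
```

```text
[ 0.40078262 -0.30320576  0.02784559] 0.12678980496301168 0.0 [-0.34351243  0.96397703  0.07799016]
(array([ 0.40088331, -0.30402705]), np.float64(0.20709146968139774), array([217, 174], dtype=int32), array([311, 247], dtype=int32))
(array([0.25777113, 0.60300622]), np.float64(0.2930591259640103))
```

View pics/w10.png

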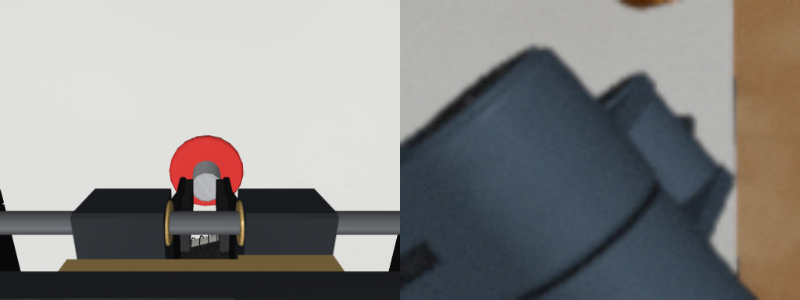

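The fingers do straddle the knob, so I'll keep closing.

Request:
move_arm(
  increments=[
    [0,0,0,0,0,0,0],
    [0,0,0,0,0,0,0],
    [0,0,0,0,0,0,0],
    [0,0,0,0,0,0,0],
  ],
)

```text
time_s: 30.03
position: [0.4008, -0.3032, 0.0279]
tcp_rot: [[1.0, -0.005, 0.0], [-0.005, -1.0, -0.0], [0.0, 0.0, -1.0]]
force: [-0.7, -0.0, -0.3]
opening: 0.007
grasp_force: 0.0
```

```bash
python3 - <<'E'
from h import *
c=viewer.capture('wrist');s=bot.read_state();print(s['position'],s['opening'],s['grasp_force'],s['force'],s['tau'])
cv2.imwrite('pics/w11.png',cv2.resize(c['image'][150:340,150:370],None,fx=3,fy=3))
E
```

```text
[ 0.4007531  -0.3031991   0.02783202] 0.00672509612551355 0.0 [0.35158961 0.40770996 0.67593314] [-1.20729277e-03 -3.92988181e+01 -7.17093721e+00  4.63847013e-02
 -2.09663738e-02 -5.73872683e-06]
```

View pics/w11.png

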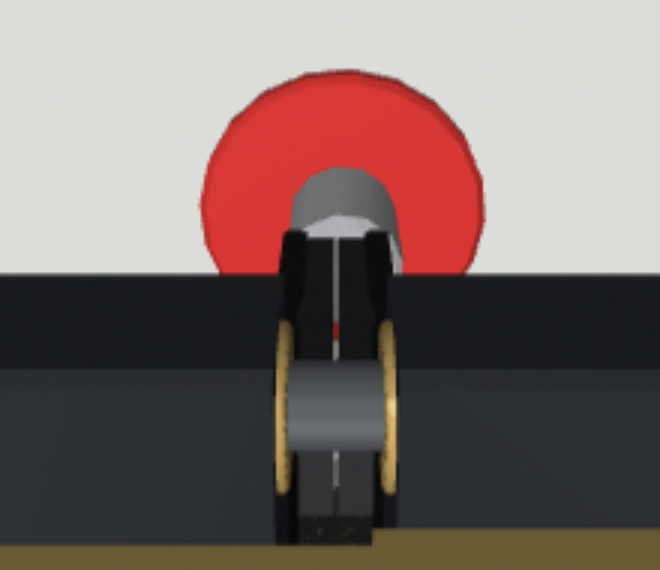

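```bash
python3 - <<'E'
from h import *
c=viewer.capture('wrist');s=bot.read_state();p=s['position'];print(c['eye'],p,s['tcp_rot'],s['joint_positions'])
for z in (.011,0,-.008,-.02,-.04): print(z,proj(c,p+[0,0,-z]))
for q in ([.401,-.304,.0425],[.401,-.304,.014],[.431,-.304,.014],[.401,-.274,.014],[.412,-.304,.0425],[.412,-.304,.014]): print(q,proj(c,q))
E
```

```text
[ 0.47842089 -0.30323913  0.20742524] [ 0.40077622 -0.30321788  0.02787122] [[ 9.99988299e-01 -4.83758780e-03  1.35132986e-05]
 [-4.83758779e-03 -9.99988299e-01 -8.54674073e-07]
 [ 1.35172750e-05  7.89292304e-07 -1.00000000e+00]] [-4.98708505e+01  3.79422094e+01  1.07443756e+02  9.86605587e-04
  3.46134980e+01  4.04055120e+01]
0.011 [262.15238775 224.04201446]
0 [262.17165569 231.16587562]
-0.008 [262.18703633 236.85249786]
-0.02 [262.21263304 246.31627397]
-0.04 [262.26368569 265.19177001]
[0.401, -0.304, 0.0425] [263.64005536 241.54993331]
[0.401, -0.304, 0.014] [263.39746953 221.96461063]
[0.431, -0.304, 0.014] [263.31144609 175.3115284 ]
[0.401, -0.274, 0.014] [215.43286171 222.09907465]
[0.412, -0.304, 0.0425] [263.60891688 222.67605556]
[0.412, -0.304, 0.014] [263.36676495 205.31259976]
```

The closed fingers sit between the camera and the knob top, with no force on them. That puts the tips at about z = 0.043, so the fingers are roughly 26 mm shorter than stated. I'll reopen and probe downward gently, watching the force.

Request:
move_arm(
  increments=[
    [0,0,0,0,0,0,0.6],
    [0,0,0,0,0,0,0.6],
    [0,0,0,0,0,0,0.6],
    [0,0,0,0,0,0,0.6],
    [0,0,0,0,0,0,0.6],
    [0,0,0,0,0,0,0.6],
    [0,0,0,0,0,0,0.6],
    [0,0,0.003,0,0,0,0.6],
    [0,0,0.006,0,0,0,0.6],
    [0,0,0.01,0,0,0,0.6],
  ],
)

```text
time_s: 30.97
position: [0.4008, -0.3032, 0.0248]
tcp_rot: [[1.0, -0.005, 0.0], [-0.005, -1.0, -0.0], [0.0, 0.0, -1.0]]
force: [-0.3, -0.8, -0.8]
opening: 0.585
grasp_force: 0.0
```

Request:
move_arm(
  increments=[
    [0,0,0.003,0,0,0,0.6],
    [0,0,0.006,0,0,0,0.6],
    [0,0,0.008,0,0,0,0.6],
    [0,0,0.01,0,0,0,0.6],
    [0,0,0.01,0,0,0,0.6],
  ],
)

```text
time_s: 31.38
position: [0.4007, -0.3032, 0.0217]
tcp_rot: [[1.0, -0.005, -0.0], [-0.005, -1.0, 0.0], [-0.0, -0.0, -1.0]]
force: [0.3, 0.7, -0.1]
opening: 0.599
grasp_force: 0.0
```

No contact at a height where the stated tip length would already touch the flange, so the fingers really are short. Continuing down.

Request:
move_arm(
  increments=[
    [0,0,0.006,0,0,0,0.5],
    [0,0,0.012,0,0,0,0.5],
    [0,0,0.018,0,0,0,0.5],
    [0,0,0.023,0,0,0,0.5],
    [0,0,0.028,0,0,0,0.5],
    [0,0,0.033,0,0,0,0.5],
    [0,0,0.033,0,0,0,0.5],
  ],
)

```text
time_s: 31.97
position: [0.4007, -0.3031, 0.0116]
tcp_rot: [[1.0, -0.005, -0.0], [-0.005, -1.0, 0.0], [-0.0, -0.0, -1.0]]
force: [0.5, -0.4, -0.8]
opening: 0.506
grasp_force: 0.0
```

```bash
python3 - <<'E'
from h import *
c=viewer.capture('wrist');s=bot.read_state();print(s['position'],s['opening'],s['force'])
cv2.imwrite('pics/w12.png',cv2.resize(c['image'][150:340,150:370],None,fx=3,fy=3))
E
```

```text
[ 0.40067721 -0.30313836  0.01173296] 0.4974588459439744 [-0.91132636 -1.00059132  0.39477356]
```

View pics/w12.png

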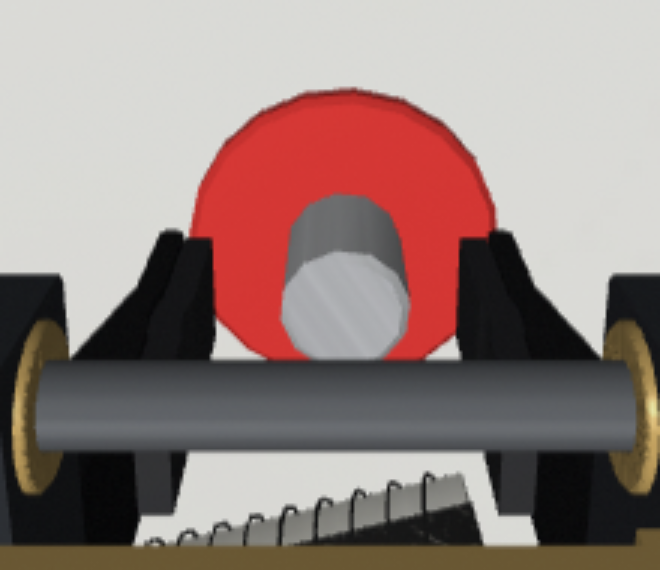

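The tips now straddle the knob, about 13 mm below its top (finger fronts near rows 230–240 of the crop). I'll go 7 mm lower and close.

Request:
move_arm(
  increments=[
    [0,0,0.006,0,0,0,0.5],
    [0,0,0.012,0,0,0,0.4],
    [0,0,0.018,0,0,0,0.3],
    [0,0,0.022,0,0,0,0.1],
    [0,0,0.022,0,0,0,0],
    [0,0,0.022,0,0,0,0],
    [0,0,0.022,0,0,0,0],
    [0,0,0.022,0,0,0,0],
    [0,0,0.022,0,0,0,0],
    [0,0,0.022,0,0,0,0],
  ],
)

```text
time_s: 32.85
position: [0.4008, -0.3032, 0.0054]
tcp_rot: [[1.0, -0.005, -0.0], [-0.005, -1.0, 0.0], [-0.0, -0.0, -1.0]]
force: [-0.2, 0.2, -0.1]
opening: 0.238
grasp_force: 30.0
```

Request:
move_arm(
  increments=[
    [0,0,0,0,0,0,0],
    [0,0,0,0,0,0,0],
    [0,0,0,0,0,0,0],
  ],
)

```text
time_s: 33.1
position: [0.4008, -0.3032, 0.0054]
tcp_rot: [[1.0, -0.005, 0.0], [-0.005, -1.0, -0.0], [0.0, 0.0, -1.0]]
force: [0.4, -0.1, -0.5]
opening: 0.24
grasp_force: 30.0
```

Request:
move_arm(
  increments=[
    [0,0,-0.05,0,0,0,0],
    [0,0,-0.13,0,0,0,0],
    [0,0,-0.23,0,0,0,0],
    [0,0,-0.34,0,0,0,0],
    [0,0,-0.45,0,0,0,0],
    [0,0,-0.56,0,0,0,0],
    [0,0,-0.66,0,0,0,0],
    [0.02,-0.06,-0.74,0,0,0,0],
    [0.04,-0.14,-0.78,0,0,0,0],
    [0.06,-0.24,-0.8,0,0,0,0],
  ],
)

```text
time_s: 33.93
position: [0.4205, -0.2327, 0.2479]
tcp_rot: [[1.0, -0.007, 0.005], [-0.007, -1.0, -0.004], [0.005, 0.004, -1.0]]
force: [1.3, -0.1, -0.7]
opening: 0.237
grasp_force: 30.0
```

Request:
move_arm(
  increments=[
    [0.03,-0.1,0,0,0,0,0],
    [0.06,-0.2,0,0,0,0,0],
    [0.09,-0.3,0,0,0,0,0],
    [0.12,-0.4,0,0,0,0,0],
    [0.15,-0.5,0,0,0,0,0],
    [0.17,-0.6,0,0,0,0,0],
    [0.18,-0.7,0,0,0,0,0],
    [0.18,-0.8,0,0,0,0,0],
    [0.18,-0.9,0,0,0,0,0],
    [0.16,-1.0,0,0,0,0,0],
  ],
)

```text
time_s: 34.77
position: [0.4691, 0.0699, 0.2453]
tcp_rot: [[1.0, -0.005, 0.001], [-0.005, -1.0, 0.0], [0.001, -0.0, -1.0]]
force: [0.6, 0.6, 0.3]
opening: 0.245
grasp_force: 30.0
```

Request:
move_arm(
  increments=[
    [-0.03,-0.1,0,0,0,0,0],
    [-0.06,-0.2,0,0,0,0,0],
    [-0.09,-0.3,0,0,0,0,0],
    [-0.12,-0.4,0,0,0,0,0],
    [-0.15,-0.5,0,0,0,0,0],
    [-0.18,-0.6,0,0,0,0,0],
    [-0.2,-0.68,0,0,0,0,0],
    [-0.2,-0.72,0,0,0,0,0],
    [-0.2,-0.72,0,0,0,0,0],
    [-0.2,-0.72,0,0,0,0,0],
  ],
)

```text
time_s: 35.6
position: [0.4095, 0.2846, 0.2452]
tcp_rot: [[1.0, -0.003, -0.0], [-0.003, -1.0, -0.001], [-0.0, 0.001, -1.0]]
force: [1.1, -0.2, -0.7]
opening: 0.242
grasp_force: 30.0
```

```bash
cat > y.py <<'E'
from h import *
for i in range(5): c=viewer.capture('wrist')
import h
p=bot.read_state()['position'];print(p,bot.read_state()['opening'])
om=h.mask
try: print('lid',blob(c,'red_lid',p[2]-.0054))
except Exception as e: print(e)
def mask(img,t):
    m=cv2.inRange(cv2.cvtColor(cv2.GaussianBlur(img,(3,3),0),cv2.COLOR_BGR2HSV),(22,90,15),(38,255,255))
    n,l,s,ce=cv2.connectedComponentsWithStats(m);i=1+np.argmax(s[1:,4]*(ce[1:,1]<230));return (l==i).astype(np.uint8)
h.mask=mask;print('yel',blob(c,'yellow_tub',.108))
cv2.imwrite('pics/w13.png',c['image'])
E
python3 y.py
```

```text
[0.40997746 0.2836014  0.24530914] 0.24143738540722987
lid (array([0.41055362, 0.28403922]), np.float64(0.38136132315521626), array([209, 182], dtype=int32), array([314, 253], dtype=int32))
yel (array([0.40064389, 0.32373267]), np.float64(0.314267143321417), array([183, 157], dtype=int32), array([250, 227], dtype=int32))
```

Request:
move_arm(
  increments=[
    [-0.015,-0.06,0,0,0,0,0],
    [-0.033,-0.11,0,0,0,0,0],
    [-0.033,-0.133,0,0,0,0,0],
    [-0.033,-0.133,0.03,0,0,0,0],
    [-0.033,-0.133,0.09,0,0,0,0],
    [-0.033,-0.133,0.16,0,0,0,0],
    [-0.033,-0.133,0.22,0,0,0,0],
    [-0.033,-0.133,0.255,0,0,0,0],
    [-0.033,-0.133,0.26,0,0,0,0],
    [-0.033,-0.133,0.26,0,0,0,0],
  ],
)

```text
time_s: 36.68
position: [0.3996, 0.3236, 0.1663]
tcp_rot: [[1.0, -0.006, -0.002], [-0.006, -1.0, -0.002], [-0.002, 0.002, -1.0]]
force: [0.3, 0.0, -1.2]
opening: 0.235
grasp_force: 30.0
```

```bash
python3 - <<'E'
from h import *
for i in range(6): c=viewer.capture('scene')
print(bot.read_state()['position'])
E
```

```text
[0.40048453 0.32485955 0.16818068]
```

Request:
move_arm(
  increments=[
    [0,0.004,0.013,0,0,0,0],
    [0,0.004,0.026,0,0,0,0],
    [0,0.004,0.038,0,0,0,0],
    [0,0.004,0.049,0,0,0,0],
    [0,0.004,0.058,0,0,0,0],
    [0,0.004,0.065,0,0,0,0],
    [0,0.004,0.07,0,0,0,0],
    [0,0.004,0.074,0,0,0,0],
    [0,0.004,0.076,0,0,0,0],
    [0,0.004,0.076,0,0,0,0],
  ],
)

```text
time_s: 37.82
position: [0.4002, 0.3237, 0.1451]
tcp_rot: [[1.0, -0.005, 0.001], [-0.005, -1.0, 0.0], [0.001, -0.0, -1.0]]
force: [-0.6, -0.5, 3.8]
opening: 0.241
grasp_force: 30.0
```

Request:
move_arm(
  increments=[
    [0,0,0,0,0,0,0],
    [0,0,0,0,0,0,0],
    [0,0,0,0,0,0,0],
  ],
)

```text
time_s: 38.07
position: [0.4002, 0.3237, 0.1451]
tcp_rot: [[1.0, -0.005, 0.001], [-0.005, -1.0, 0.0], [0.001, -0.0, -1.0]]
force: [-1.4, 0.0, 5.7]
opening: 0.236
grasp_force: 30.0
```

Contact at the expected height. Releasing and retreating.

Request:
move_arm(
  increments=[
    [0,0,0,0,0,0,0.6],
    [0,0,0,0,0,0,0.6],
    [0,0,0,0,0,0,0.6],
    [0,0,0,0,0,0,0.6],
    [0,0,0,0,0,0,0.6],
    [0,0,0,0,0,0,0.6],
  ],
)

```text
time_s: 38.57
position: [0.3998, 0.3234, 0.1443]
tcp_rot: [[1.0, -0.005, -0.0], [-0.005, -1.0, -0.0], [-0.0, 0.0, -1.0]]
force: [-0.3, 0.0, -1.0]
opening: 0.567
grasp_force: 0.0
```

Request:
move_arm(
  increments=[
    [0,0,-0.04,0,0,0,0.6],
    [0,0,-0.12,0,0,0,0.6],
    [0,0,-0.24,0,0,0,0.6],
    [0,0,-0.36,0,0,0,0.6],
    [0,0.05,-0.45,0,0,0,0.6],
    [0,0.15,-0.45,0,0,0,0.6],
    [0,0.28,-0.45,0,0,0,0.6],
    [0,0.4,-0.45,0,0,0,0.6],
    [0,0.5,-0.45,0,0,0,0.6],
    [0,0.5,-0.45,0,0,0,0.6],
  ],
)

```text
time_s: 39.4
position: [0.3986, 0.1694, 0.2795]
tcp_rot: [[1.0, -0.009, -0.001], [-0.009, -1.0, -0.003], [-0.001, 0.003, -1.0]]
force: [0.2, 0.3, -0.1]
opening: 0.598
grasp_force: 0.0
```

```bash
python3 - <<'E'
from h import *
for i in range(4): c=viewer.capture('scene')
a=cv2.resize(c['image'][190:310,160:300],(400,343),interpolation=cv2.INTER_CUBIC)
w=viewer.capture('wrist')['image'];cv2.imwrite('pics/f.png',np.hstack([a,cv2.resize(w,(400,343))]))
print(bot.read_state()['position'])
E
```

```text
[0.39928193 0.17440258 0.27954505]
```

View pics/f.png

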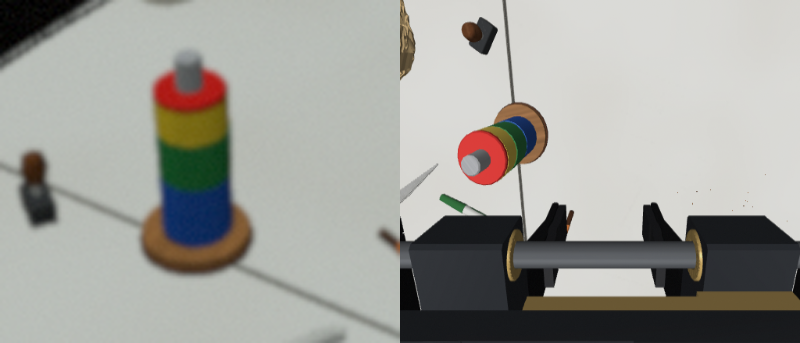

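The tower is upright, every piece is seated, and the stamp is undisturbed. Handing in.

```bash
python3 -c "
from rig import workorder
print(workorder.hand_in())"
```

```text
the job is handed in; nothing more can be done
None
```

The blue, green and yellow tubs and the red lid stand as one upright tower in the stand, and I handed the job in at about 40 s; the hand-in reported no verdict, and the last pictures show every piece seated, the stamp in place and the arm clear, but the mug and label roll, which I kept clear of, were not re-checked.

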